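Tip a sunk heat spreader out of its nest

TASK

The copper-coloured plate lies sunk in its grey nest with no room for fingers. Press it down at the end next to the blue mark so that it tips and stays tilted by itself, then take it by the raised end, lift it out and lay it flat in the middle of the grey pad without dropping it. Leave the silver plate in its nest alone.

Things in the scene. Friction and masses are not known exactly. Their poses are not given: they have to be found in the camera images.
- copper_plate: Copper-coloured plate, 48 x 96 x 14 mm (own x, y, z), 80-170 g; origin: centre of underside; starts level, axes as the nest's. Pushed 8-15 mm down (a few N) within 8 mm of its -y end, it tips onto the ramp and stays at 30 degrees: +y end 22 mm above the rim, to be gripped across the 48 mm width, fingertips 14 mm below the raised edge. In the air it keeps that tilt.
- copper_nest: Grey nest, fixed; origin: centre of underside, below the plate's centre; y along the pocket, x across. Outside 66 mm across, y -71 to +57 mm, rim 43 mm high, level with the plate. Floor 29 mm high, flat for y > -1.75 mm; towards -y it falls as a 30 degree ramp. Gaps 2 mm at the sides and +y end; at the -y end a 16 mm open scoop, blue bar on the rim.
- alu_plate: Silver (aluminium) plate of the same size, sunk in another grey nest of the same kind with its own blue bar; leave it alone. Origin: centre of its underside.
- pad: Flat grey oblong pad with a black edge, 100 x 150 x 8 mm (own x, y, z), fixed. Origin: centre of its underside; its top is 8 mm above the bench. The microscope's eyepieces overhang the bench beyond x = 0.48 m (y 0.18 to 0.31 m, from 0.3 m up): cross in front of them nearer the robot, with the tool within 0.40 m of the base axis.

How it is judged:
By the outcome, as a careful person would: the job done as asked, in the order asked, and still so for the second after the job is handed in, with the robot touching nothing.
It also fails if it takes over 48 s, if anything falls off the work surface, if the arm or the gripper's body presses on something with over 40 N, if the wrist force passes 120 N, or if a joint passes its speed limit or range.

ROBOT

A 7-joint arm with a two-finger parallel gripper is mounted at the origin on a cart in front of the work surface, level with it; the furniture and walls round the work are solid. World frame = base frame: x ahead of the robot, y to its left, z up, the work surface at z = 0. Lengths are in mm, angles in rad, forces in N, time in s.
With the tool pointing down it reaches from about 350 to 900 mm from the base axis. Payload 8.1 kg.
Tool frame: the origin (TCP) lies midway between the tips of the shut fingers; the grasp point (between the pads) lies 19 mm behind it; z points along the fingers, y is the line along which they close (so a half turn about z gives the same grasp; the last joint's range is limited). The gripper opens to 85 mm and grips with 20 to 120 N. Pads are 22 mm wide; open, the fingers measure 114 mm over their backs; the gripper's body (76 mm by 85 mm) begins 54 mm behind the grasp point. The pads swing forward as they close: fully open they stand 13 mm farther back than shut.
Start: joints at [-1.453, 0.434, 0.025, 1.573, -0.012, 1.134, -0.075], TCP at [136.908, 609.834, 231.323] pointing down, gripper open.
Joint ranges: [-2.62, 2.62], [-0.44, 2.09], [-1.27, 1.32], [0.08, 2.57], [-1.32, 4.46], [0.12, 2], [-2.74, 2.74]. Speed limits (rad/s): [2.22, 2.22, 3.01, 3.01, 3.14, 3.14, 3.14].

INTERFACE

Orientations are given as [roll, pitch, yaw] about the fixed x, y, z axes, in that order (R = Rz(yaw) Ry(pitch) Rx(roll)).
In Python, from bench import manip gives the robot as it stands.
- The arm moves only by the tool play_rows, never from a script. Its argument "motion" is a list of rows, each an object with "dp": the shift along the world's x, y, z in units of 60 mm (1.0 is 60 mm), a list of three; "delta_rot": the turn, a rotation vector about the world's x, y, z in units of 10 degrees (1.0 is 10 degrees), a list of three; "grip": the finger opening in mm, from 0 to 85.4. A call has 1 to 20 rows; each row shifts and turns the commanded pose from where the row before left it; what a row does not reach is not made up. A row lasts 1/8 s, in which the tool goes at most 62.5 mm and 10.7 degrees, less where a joint would pass 70% of its speed; a pose out of reach is approached as far as the arm can. A call is refused whole if a number of a shift passes 1 or a number of a turn 1, either way. A call with a gripper value outside its range is refused whole. The fingers move at their own pace and stop on an object; the grip force is fixed at half the most. Time passes only in rows, so rows that do not move let the fingers close. It gives the time, the measured TCP pose, the force, the opening and the grip force at its end, in the units of the state.
- manip.read_state(): the state, without advancing time (a new reading comes with each control period).
- manip.camera(name): name is "scene" or "top" or "wrist"; returns a dict with "image" (480x640x3 uint8, red, green, blue), "mtx" (3x3 intrinsics, pixels), "world_from_camera" (4x4, takes a point from camera to world coordinates); the wrist camera has in their place "tool_from_camera" (4x4, takes a point from camera to tool coordinates, whose origin is the TCP and whose axes are the flange's). Camera axes: x right, y down, z forward; pixel columns grow to the right and rows downward; lengths in mm; the calibration is good to about 2 mm. A picture is of the moment at which its call begins: read the wrist's pose just before it. There is no depth.
- manip.finish_job(): hands the job in; it is judged then, once.
The state is a dict: "t": time; "joint_positions": joint angles; "qd": joint speeds; "joint_torque": joint torques, N m; "tcp_pos": TCP position; "eef_rot": TCP orientation; "ft_force": force on the tool from outside, world axes, zero at the start; "ft_torque": the same for the moment, N m; "width": finger opening in mm; "grip_force": force on a finger pad.
Only numpy, scipy, OpenCV 4.12 (cv2) and the standard library are available. Lean on these libraries where they do the work, as an engineer would, in place of code of your own. Each camera call takes 0.05 s, during which the arm holds its last target. There are 200 camera calls.

## Working session

There is one attempt and no reset: what is moved stays moved. The work goes in short steps, Python scripts to look and compute and a tool call to move; the robot and the scene stay as the last step left them, time stands still between calls to the robot, and variables do not carry over. Pictures are saved under pics/ and viewed, at most 10 in all, crops included, and the job is handed in when it is done.

Besides the shell and the picture viewer there is one more tool, called after "Request:" as name(argument=value, ...), one argument or row to a line, values as JSON. play_rows: Moves the arm, as the interface text tells. Its arguments: {"type":"object","properties":{"motion":{"type":"array","items":{"type":"object","properties":{"dp":{"type":"array","items":{"type":"number"}},"delta_rot":{"type":"array","items":{"type":"number"}},"grip":{"type":"number"}}}}},"required":["motion"]}

```bash
mkdir -p pics; python3 - <<'E'
from bench import manip
import cv2,numpy as np
s=manip.read_state();print(s['t'],s['tcp_pos'],s['eef_rot'],s['width'],s['ft_force'])
for n in("scene","top"):
    c=manip.camera(n);cv2.imwrite(f"pics/{n}0.png",c["image"][:,:,::-1]);print(n,c["mtx"].tolist(),np.round(c["world_from_camera"],4).tolist())
c=manip.camera("wrist");print(c["mtx"].tolist(),np.round(c["tool_from_camera"],4).tolist())
E
```

```text
0.0 [136.81446296 609.30929235 230.54621589] [-3.14003180e+00  1.56100736e-04  2.92075346e+00] 85.46613722156299 [ 0.226071    0.78912244 -0.03402026]
scene [[603.7448336196745, 0.0, 318.046479879866], [0.0, 603.7448336196745, 238.59743681874804], [0.0, 0.0, 1.0]] [[0.4562, -0.5007, 0.7356, -710.8546], [-0.8899, -0.253, 0.3796, -556.2006], [-0.004, -0.8278, -0.561, 911.5738], [0.0, 0.0, 0.0, 1.0]]
top [[539.967972269927, 0.0, 311.8907869214853], [0.0, 539.967972269927, 246.66535685459402], [0.0, 0.0, 1.0]] [[-0.0022, -0.9968, 0.0804, 308.987], [-0.9997, 0.0002, -0.0243, 18.6678], [0.0242, -0.0804, -0.9965, 1128.5019], [0.0, 0.0, 0.0, 1.0]]
[[376.705961984368, 0.0, 320.86020859521244], [0.0, 376.705961984368, 235.5283667981376], [0.0, 0.0, 1.0]] [[0.0008, -0.9523, -0.3052, 78.3144], [1.0, 0.0007, 0.0003, 0.3159], [-0.0, -0.3052, 0.9523, -142.7342], [0.0, 0.0, 0.0, 1.0]]
```

View pics/top0.png

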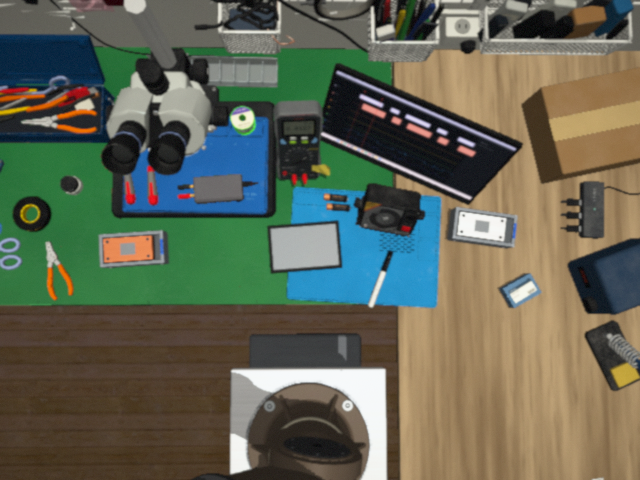

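View pics/scene0.png

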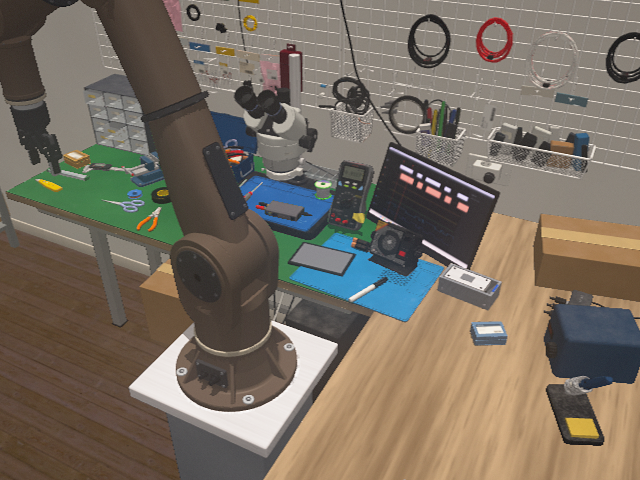

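The top view shows the copper plate at about (130,249) with its blue bar at (165,248), the pad at (305,247) and the silver plate at (483,227). In the scene view, the pad is at (322,258) and the copper nest is hidden behind the arm.

```bash
cat > h.py <<'E'
from bench import manip
import cv2,numpy as np
from scipy.spatial.transform import Rotation as R
def T(s):
    m=np.eye(4);m[:3,:3]=R.from_euler('xyz',s['eef_rot']).as_matrix();m[:3,3]=s['tcp_pos'];return m
def ray(c,px,z,W=None):
    W=c["world_from_camera"] if W is None else W
    p=np.atleast_2d(np.array(px,float));d=np.c_[p,np.ones(len(p))]@np.linalg.inv(c["mtx"]).T@W[:3,:3].T
    o=W[:3,3];return o+d*((z-o[2])/d[:,2])[:,None]
def rect(c,mask,z,W=None):
    k,_=cv2.findContours(mask.astype(np.uint8),cv2.RETR_EXTERNAL,cv2.CHAIN_APPROX_NONE)
    k=max(k,key=cv2.contourArea)[:,0]
    q=ray(c,k,z,W)[:,:2].astype(np.float32)
    b=cv2.boxPoints(r:=cv2.minAreaRect(q));e=b[1]-b[0],b[2]-b[1]
    l=max(e,key=np.linalg.norm);return np.round(r[0],1),np.round(sorted(r[1]),1),round(np.degrees(np.arctan2(l[1],l[0]))%180,2),k.mean(0).round()
E
python3 - <<'E'
from h import *
c=manip.camera("top");h=cv2.cvtColor(c["image"],cv2.COLOR_RGB2HSV);H,S,V=h[...,0],h[...,1],h[...,2]
b=np.zeros(H.shape,bool);b[225:275,90:172]=1
print("cu",rect(c,b&(H<25)&(S>80),43)); print("bar",rect(c,b&(H>105)&(H<130)&(S>80),43))
print("nest",rect(c,b&(S<100)&(V>60)|(b&(H<25)),43))
b[:]=0;b[215:280,260:350]=1
print("pad",rect(c,b&(S<60)&(V>100),8)); print("padedge",rect(c,b&((V<70)|((S<60)&(V>100))),8))
print(h[247,305],h[240,103],h[248,165])
cv2.imwrite("pics/c.png",cv2.resize(c["image"][210:290,80:360,::-1],None,fx=2.85,fy=2.85))
E
```

```text
cu (array([392.9, 359.8]), array([ 50.4, 100.5]), np.float32(93.88), array([128., 249.]))
bar (array([397. , 294.6]), array([ 8. , 30.2]), np.float32(1.14), array([161., 246.]))
nest (array([392.5, 350.4]), array([ 71.2, 138.2]), np.float32(93.9), array([133., 249.]))
pad (array([400. ,   7.1]), array([ 87.7, 137.8]), np.float32(94.47), array([304., 246.]))
padedge (array([399.8,   8. ]), array([ 97.6, 146.3]), np.float32(94.4), array([307., 248.]))
[ 78   7 182] [  9 141 195] [90  8 63]
```

View pics/c.png

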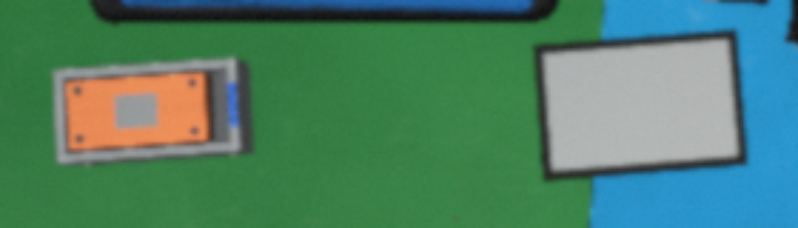

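The crop confirms the copper plate with its scoop and blue bar on the right, toward world -y. The pad is clear. I'll move above the press point, shut the fingers and look from close by.

Request:
play_rows(
  motion=[
    {"dp": [0.432, -0.492, -0.118], "delta_rot": [0, 0, -0.735], "grip": 0},
    {"dp": [0.432, -0.492, -0.118], "delta_rot": [0, 0, -0.735], "grip": 0},
    {"dp": [0.432, -0.492, -0.118], "delta_rot": [0, 0, -0.735], "grip": 0},
    {"dp": [0.432, -0.492, -0.118], "delta_rot": [0, 0, -0.735], "grip": 0},
    {"dp": [0.432, -0.492, -0.118], "delta_rot": [0, 0, -0.735], "grip": 0},
    {"dp": [0.432, -0.492, -0.118], "delta_rot": [0, 0, -0.735], "grip": 0},
    {"dp": [0.432, -0.492, -0.118], "delta_rot": [0, 0, -0.735], "grip": 0},
    {"dp": [0.432, -0.492, -0.118], "delta_rot": [0, 0, -0.735], "grip": 0},
    {"dp": [0.432, -0.492, -0.118], "delta_rot": [0, 0, -0.735], "grip": 0},
    {"dp": [0.432, -0.492, -0.118], "delta_rot": [0, 0, -0.735], "grip": 0},
    {"dp": [0, 0, 0], "delta_rot": [0, 0, 0], "grip": 0},
    {"dp": [0, 0, 0], "delta_rot": [0, 0, 0], "grip": 0},
    {"dp": [0, 0, 0], "delta_rot": [0, 0, 0], "grip": 0},
  ],
)

```text
t: 1.82
tcp_pos: [395.3, 315.8, 160.6]
eef_rot: [-3.141, -0.001, 1.641]
ft_force: [0.5, 0.3, 0.4]
width: 0.4
grip_force: 0.0
```

```bash
python3 - <<'E'
from h import *
s=manip.read_state();c=manip.camera("wrist");print(s['t'],s['tcp_pos'],s['eef_rot'],s['width'],s['ft_force'],s['joint_positions'])
W=T(s)@c["tool_from_camera"];h=cv2.cvtColor(c["image"],cv2.COLOR_RGB2HSV);H,S,V=h[...,0],h[...,1],h[...,2]
print("cu",rect(c,(H<20)&(S>100)&(V>100),43,W)); print("bar",rect(c,(H>108)&(H<130)&(S>120),43,W))
cv2.imwrite("pics/w1.png",c["image"][:,:,::-1])
E
```

```text
1.825 [395.33152486 315.78419827 160.62244339] [-3.14142622e+00 -5.41100685e-04  1.64064954e+00] 0.3631019560234578 [0.45727062 0.27814905 0.35047024] [-1.08808043  0.32790261  0.39581176  1.97348581 -0.1638245   0.87042199
 -0.53540256]
cu (array([233.8, 372.6]), array([ 47.8, 156.5]), np.float32(90.03), array([ 83., 108.]))
bar (array([399.5, 294.9]), array([ 3.9, 30.3]), np.float32(4.05), array([327., 256.]))
```

View pics/w1.png

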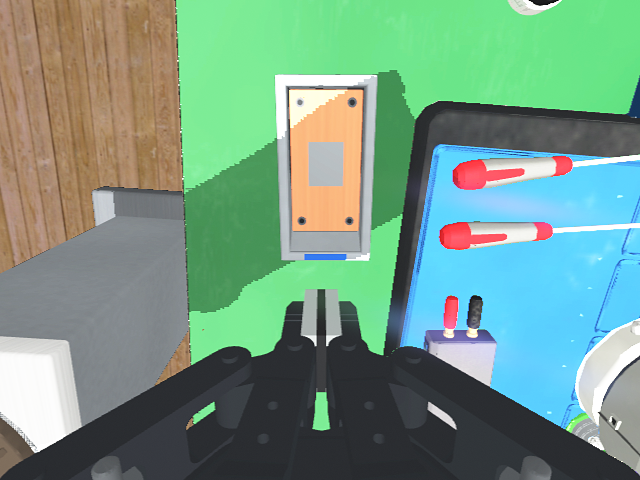

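The wrist view shows the copper plate spanning about (289..363, 89..232), the blue bar at (327,257), and the shut fingertips at (321,292).

```bash
python3 - <<'E'
from h import *
s=manip.read_state();c=manip.camera("wrist");W=T(s)@c["tool_from_camera"]
h=cv2.cvtColor(c["image"],cv2.COLOR_RGB2HSV);H,S,V=h[...,0],h[...,1],h[...,2]
b=np.zeros(H.shape,bool);b[80:245,280:370]=1
print("cu",rect(c,b&(H<30)&(S>50)&(V>100),43,W))
print(ray(c,[(289,89),(363,89),(359,232),(293,232),(275,75),(377,75),(370,260),(281,260)],43,W).round(1))
E
```

```text
cu (array([395.2, 362.7]), array([48.5, 95.2]), np.float32(93.96), array([325., 158.]))
[[368.3 408.5  43. ]
 [415.9 411.8  43. ]
 [423.1 315.5  43. ]
 [375.5 312.1  43. ]
 [359.  416.2  43. ]
 [424.  420.8  43. ]
 [433.5 294.4  43. ]
 [367.7 289.8  43. ]]
```

Request:
play_rows(
  motion=[
    {"dp": [0.045, 0.02, -0.4], "grip": 0, "delta_rot": [0, 0, 0]},
    {"dp": [0, 0, -0.5], "grip": 0, "delta_rot": [0, 0, 0]},
    {"dp": [0, 0, -0.5], "grip": 0, "delta_rot": [0, 0, 0]},
    {"dp": [0, 0, -0.35], "grip": 0, "delta_rot": [0, 0, 0]},
    {"dp": [0, 0, -0.1], "grip": 0, "delta_rot": [0, 0, 0]},
    {"dp": [0, 0, 0], "grip": 0, "delta_rot": [0, 0, 0]},
    {"dp": [0, 0, 0], "grip": 0, "delta_rot": [0, 0, 0]},
  ],
)

```text
t: 2.8
tcp_pos: [399.2, 316.4, 50.4]
eef_rot: [3.141, -0.001, 1.638]
ft_force: [0.6, 0.5, -0.0]
width: -0.1
grip_force: 0.0
```

Request:
play_rows(
  motion=[
    {"dp": [0, 0, -0.05], "grip": 0, "delta_rot": [0, 0, 0]},
    {"dp": [0, 0, -0.05], "grip": 0, "delta_rot": [0, 0, 0]},
    {"dp": [0, 0, -0.05], "grip": 0, "delta_rot": [0, 0, 0]},
    {"dp": [0, 0, -0.05], "grip": 0, "delta_rot": [0, 0, 0]},
    {"dp": [0, 0, -0.05], "grip": 0, "delta_rot": [0, 0, 0]},
    {"dp": [0, 0, 0], "grip": 0, "delta_rot": [0, 0, 0]},
  ],
)

```text
t: 3.55
tcp_pos: [398.7, 315.7, 34.2]
eef_rot: [-3.141, 0.0, 1.638]
ft_force: [-0.5, -0.6, -0.0]
width: 0.1
grip_force: 0.0
```

Request:
play_rows(
  motion=[
    {"dp": [0, 0, -0.05], "grip": 0, "delta_rot": [0, 0, 0]},
    {"dp": [0, 0, -0.05], "grip": 0, "delta_rot": [0, 0, 0]},
    {"dp": [0, 0, 0], "grip": 0, "delta_rot": [0, 0, 0]},
  ],
)

```text
t: 3.92
tcp_pos: [398.7, 315.7, 28.3]
eef_rot: [-3.141, 0.0, 1.638]
ft_force: [0.8, 0.4, -0.6]
width: 0.1
grip_force: 0.0
```

```bash
python3 - <<'E'
from h import *
c=manip.camera("wrist");cv2.imwrite("pics/w2.png",c["image"][:,:,::-1])
E
```

```text
(no output)
```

View pics/w2.png

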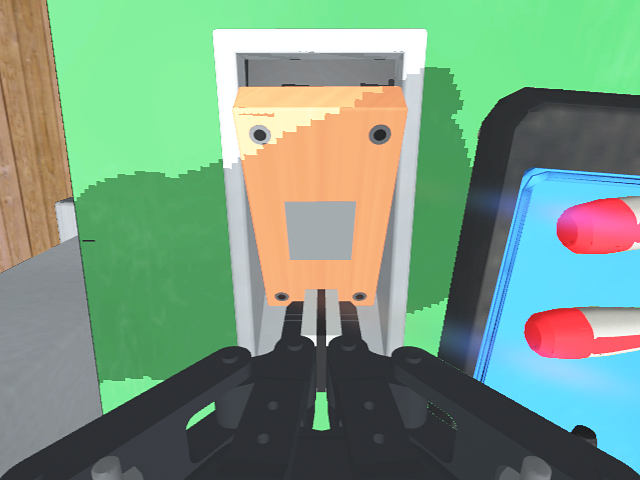

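The plate is tipped: its raised top edge runs about (235,107)-(406,107), and the low end is at (270..375,303). I'll retract straight up and measure the raised edge.

Request:
play_rows(
  motion=[
    {"dp": [0, 0, 0.2], "grip": 0, "delta_rot": [0, 0, 0]},
    {"dp": [0, 0, 0.5], "grip": 0, "delta_rot": [0, 0, 0]},
    {"dp": [0, 0, 0.8], "grip": 0, "delta_rot": [0, 0, 0]},
    {"dp": [0, 0, 0.6], "grip": 0, "delta_rot": [0, 0, 0]},
    {"dp": [0, 0, 0.2], "grip": 0, "delta_rot": [0, 0, 0]},
    {"dp": [0, 0, 0], "grip": 0, "delta_rot": [0, 0, 0]},
    {"dp": [0, 0, 0], "grip": 0, "delta_rot": [0, 0, 0]},
  ],
)

```text
t: 4.85
tcp_pos: [398.2, 315.4, 165.5]
eef_rot: [-3.14, 0.001, 1.638]
ft_force: [0.2, 1.6, -1.3]
width: 0.1
grip_force: 0.0
```

```bash
python3 - <<'E'
from h import *
s=manip.read_state();c=manip.camera("wrist");print(s['t'],s['tcp_pos'],s['eef_rot'])
W=T(s)@c["tool_from_camera"];np.save("W3.npy",W)
h=cv2.cvtColor(c["image"],cv2.COLOR_RGB2HSV);H,S,V=h[...,0],h[...,1],h[...,2]
cv2.imwrite("pics/w3.png",cv2.resize(c["image"][60:280,240:400,::-1],None,fx=2.7,fy=2.7,interpolation=cv2.INTER_NEAREST))
E
```

```text
4.85 [398.16146177 315.39691855 165.52946191] [-3.14030381e+00  1.18830330e-03  1.63800924e+00]
```

View pics/w3.png

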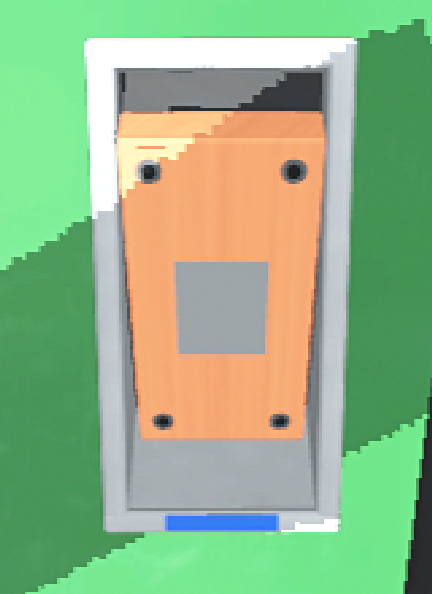

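It stays tilted with nothing touching it. The raised top edge is at pixels (283.7,110.7)-(360.4,110.4) and the low top edge at (292,222)-(352,222).

```bash
python3 - <<'E'
from h import *
c=manip.camera("top");c={"mtx":np.array([[376.706,0,320.86],[0,376.706,235.53],[0,0,1]])};W=np.load("W3.npy")
for z,p in((65,[(283.7,110.7),(360.4,110.4)]),(18,[(292.2,222.2),(352.2,221.9)]),(43,[(271.9,74.4),(372.2,74.4),(278.9,256.3),(365.9,256.3)])):
    q=ray(c,p,z,W);print(z,q.round(1).tolist(),np.linalg.norm(q[1]-q[0]).round(1))
E
```

```text
65 [[369.8, 394.5, 65.0], [416.7, 397.8, 65.0]] 47.0
18 [[375.3, 310.3, 18.0], [423.2, 313.9, 18.0]] 48.0
43 [[359.2, 416.4, 43.0], [424.3, 420.8, 43.0], [368.1, 290.2, 43.0], [433.4, 294.7, 43.0]] 65.2
```

Request:
play_rows(
  motion=[
    {"dp": [-0.008, 0.125, -0.05], "grip": 85, "delta_rot": [0.5, 0.035, 0]},
    {"dp": [-0.008, 0.125, -0.1], "grip": 85, "delta_rot": [0.5, 0.035, 0]},
    {"dp": [-0.008, 0.125, -0.15], "grip": 85, "delta_rot": [0.5, 0.035, 0]},
    {"dp": [-0.008, 0.125, -0.2], "grip": 85, "delta_rot": [0.5, 0.035, 0]},
    {"dp": [-0.008, 0.125, -0.2], "grip": 85, "delta_rot": [0.5, 0.035, 0]},
    {"dp": [-0.008, 0.125, -0.2], "grip": 85, "delta_rot": [0.5, 0.035, 0]},
    {"dp": [0, 0, 0], "grip": 85, "delta_rot": [0, 0, 0]},
    {"dp": [0, 0, 0], "grip": 85, "delta_rot": [0, 0, 0]},
    {"dp": [0, 0, 0], "grip": 85, "delta_rot": [0, 0, 0]},
  ],
)

```text
t: 6.08
tcp_pos: [395.8, 361.7, 113.2]
eef_rot: [-3.141, -0.524, 1.64]
ft_force: [-0.2, 1.2, 0.4]
width: 85.1
grip_force: 0.0
```

```bash
python3 - <<'E'
from h import *
s=manip.read_state();c=manip.camera("wrist");print(s['t'],s['tcp_pos'],T(s)[:3,:3].round(3).tolist(),s['width'],s['joint_positions'].round(2) if hasattr(s['joint_positions'],'round') else s['joint_positions'])
cv2.imwrite("pics/w4.png",c["image"][:,:,::-1])
W=np.linalg.inv(T(s)@c["tool_from_camera"])
for q in((369.8,394.5,65),(416.7,397.8,65)):
    p=c["mtx"]@(W[:3,:3]@q+W[:3,3]);print((p/p[2]).round(1))
E
```

```text
6.075 [395.82588155 361.7342303  113.15538405] [[-0.06, 0.998, -0.035], [0.864, 0.069, 0.499], [0.501, -0.0, -0.866]] 85.13957125957894 [-0.55  0.39  0.02  2.18 -1.01  0.57  0.41]
[279.3 249.3   1. ]
[362.1 249.2   1. ]
```

View pics/w4.png

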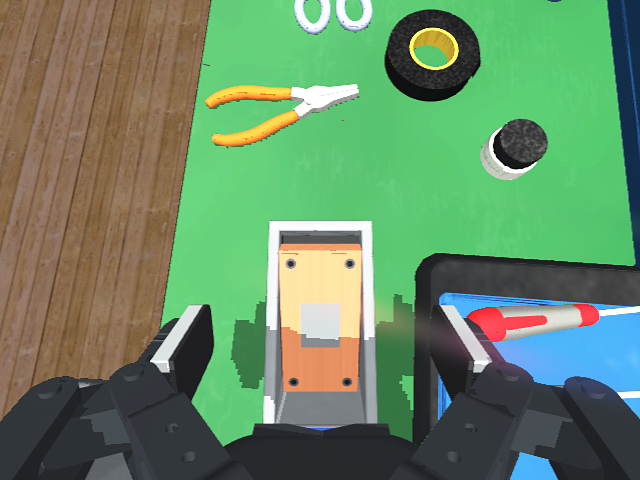

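The plate is centred between the open fingers. Its raised edge is at row ~250, as predicted (249). I'll go in along the tool axis and close.

Request:
play_rows(
  motion=[
    {"dp": [-0.012, 0.15, -0.28], "grip": 85, "delta_rot": [0, 0, 0]},
    {"dp": [-0.012, 0.15, -0.28], "grip": 85, "delta_rot": [0, 0, 0]},
    {"dp": [-0.012, 0.13, -0.25], "grip": 85, "delta_rot": [0, 0, 0]},
    {"dp": [-0.008, 0.08, -0.15], "grip": 85, "delta_rot": [0, 0, 0]},
    {"dp": [-0.004, 0.05, -0.1], "grip": 85, "delta_rot": [0, 0, 0]},
    {"dp": [0, 0, 0], "grip": 85, "delta_rot": [0, 0, 0]},
    {"dp": [0, 0, 0], "grip": 85, "delta_rot": [0, 0, 0]},
  ],
)

```text
t: 7.0
tcp_pos: [393.3, 394.3, 49.3]
eef_rot: [-3.141, -0.525, 1.637]
ft_force: [-0.7, -0.2, 0.3]
width: 85.0
grip_force: 0.0
```

Request:
play_rows(
  motion=[
    {"dp": [0, 0, 0], "grip": 70, "delta_rot": [0, 0, 0]},
    {"dp": [0, 0, 0], "grip": 60, "delta_rot": [0, 0, 0]},
    {"dp": [0, 0, 0], "grip": 52, "delta_rot": [0, 0, 0]},
    {"dp": [0, 0, 0], "grip": 30, "delta_rot": [0, 0, 0]},
    {"dp": [0, 0, 0], "grip": 30, "delta_rot": [0, 0, 0]},
    {"dp": [0, 0, 0], "grip": 30, "delta_rot": [0, 0, 0]},
    {"dp": [0, 0, 0], "grip": 30, "delta_rot": [0, 0, 0]},
    {"dp": [0, 0, 0], "grip": 30, "delta_rot": [0, 0, 0]},
  ],
)

```text
t: 8.0
tcp_pos: [393.1, 394.5, 49.0]
eef_rot: [-3.14, -0.525, 1.637]
ft_force: [0.5, -1.1, 3.7]
width: 45.9
grip_force: 63.4
```

```bash
python3 - <<'E'
from h import *
s=manip.read_state();c=manip.camera("wrist");print(s['t'],s['tcp_pos'],s['width'],s['grip_force'],s['ft_force'])
cv2.imwrite("pics/w5.png",c["image"][:,:,::-1])
E
```

```text
8.0 [393.12152849 394.47506456  49.00531889] 45.92043481764262 63.407474756240845 [ 0.50253431 -1.10487958  3.68959034]
```

View pics/w5.png

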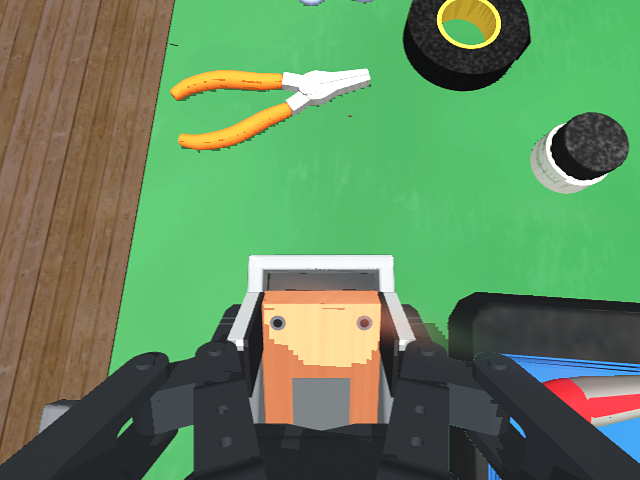

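The plate is gripped squarely between the pads, with its raised edge at row ~303 (columns 262..382). Lift it, then level it.

Request:
play_rows(
  motion=[
    {"dp": [0, 0, 0.05], "grip": 30, "delta_rot": [0, 0, 0]},
    {"dp": [0, 0, 0.1], "grip": 30, "delta_rot": [0, 0, 0]},
    {"dp": [0, 0, 0.2], "grip": 30, "delta_rot": [0, 0, 0]},
    {"dp": [0, 0, 0.3], "grip": 30, "delta_rot": [0, 0, 0]},
    {"dp": [0, 0, 0.4], "grip": 30, "delta_rot": [0, 0, 0]},
    {"dp": [0, 0, 0.4], "grip": 30, "delta_rot": [0, 0, 0]},
    {"dp": [0, 0, 0.3], "grip": 30, "delta_rot": [0, 0, 0]},
    {"dp": [0, 0, 0.2], "grip": 30, "delta_rot": [0, 0, 0]},
    {"dp": [0, 0, 0], "grip": 30, "delta_rot": [0, 0, 0]},
    {"dp": [0, 0, 0], "grip": 30, "delta_rot": [0, 0, 0]},
  ],
)

```text
t: 9.3
tcp_pos: [392.6, 394.2, 165.3]
eef_rot: [-3.139, -0.524, 1.637]
ft_force: [0.9, -0.3, -2.3]
width: 46.0
grip_force: 62.8
```

Request:
play_rows(
  motion=[
    {"dp": [-0.225, -0.175, 0], "grip": 30, "delta_rot": [-0.374, -0.026, 0]},
    {"dp": [-0.225, -0.175, 0], "grip": 30, "delta_rot": [-0.374, -0.026, 0]},
    {"dp": [-0.225, -0.175, 0], "grip": 30, "delta_rot": [-0.374, -0.026, 0]},
    {"dp": [-0.225, -0.175, 0], "grip": 30, "delta_rot": [-0.374, -0.026, 0]},
    {"dp": [-0.225, -0.175, 0], "grip": 30, "delta_rot": [-0.374, -0.026, 0]},
    {"dp": [-0.225, -0.175, 0], "grip": 30, "delta_rot": [-0.374, -0.026, 0]},
    {"dp": [-0.225, -0.175, 0], "grip": 30, "delta_rot": [-0.374, -0.026, 0]},
    {"dp": [-0.225, -0.175, 0], "grip": 30, "delta_rot": [-0.374, -0.026, 0]},
    {"dp": [0, 0, 0], "grip": 30, "delta_rot": [0, 0, 0]},
    {"dp": [0, 0, 0], "grip": 30, "delta_rot": [0, 0, 0]},
  ],
)

```text
t: 10.55
tcp_pos: [285.4, 310.6, 165.6]
eef_rot: [-3.141, -0.002, 1.638]
ft_force: [0.4, -0.5, -2.1]
width: 46.1
grip_force: 62.8
```

Request:
play_rows(
  motion=[
    {"dp": [0, -0.333, 0], "grip": 30, "delta_rot": [0, 0, 0]},
    {"dp": [0, -0.333, 0], "grip": 30, "delta_rot": [0, 0, 0]},
    {"dp": [0.25, -0.389, 0], "grip": 30, "delta_rot": [0, 0, 0]},
    {"dp": [0.25, -0.389, 0], "grip": 30, "delta_rot": [0, 0, 0]},
    {"dp": [0.25, -0.389, 0], "grip": 30, "delta_rot": [0, 0, 0]},
    {"dp": [0.2, -0.417, 0], "grip": 30, "delta_rot": [0, 0, 0]},
    {"dp": [0.2, -0.417, 0], "grip": 30, "delta_rot": [0, 0, 0]},
    {"dp": [0.2, -0.417, 0], "grip": 30, "delta_rot": [0, 0, 0]},
    {"dp": [0.2, -0.417, 0], "grip": 30, "delta_rot": [0, 0, 0]},
    {"dp": [0.15, -0.433, -0.2], "grip": 30, "delta_rot": [0, 0, 0]},
    {"dp": [0.15, -0.433, -0.4], "grip": 30, "delta_rot": [0, 0, 0]},
    {"dp": [0.03, 0, -0.6], "grip": 30, "delta_rot": [0, 0, 0]},
    {"dp": [0, 0, -0.4], "grip": 30, "delta_rot": [0, 0, 0]},
    {"dp": [0, 0, 0], "grip": 30, "delta_rot": [0, 0, 0]},
    {"dp": [0, 0, 0], "grip": 30, "delta_rot": [0, 0, 0]},
  ],
)

```text
t: 12.42
tcp_pos: [397.9, 47.8, 70.7]
eef_rot: [3.141, -0.002, 1.637]
ft_force: [-0.2, -0.3, -1.6]
width: 46.2
grip_force: 62.8
```

```bash
python3 - <<'E'
from h import *
s=manip.read_state();c=manip.camera("wrist");print(s['t'],s['tcp_pos'],s['eef_rot'],s['width'],s['grip_force'],s['ft_force'])
a=c["image"][:,:,::-1];t=manip.camera("scene")["image"][:,:,::-1];cv2.imwrite("pics/s6.png",t)
np.save("W6.npy",T(s)@c["tool_from_camera"])
cv2.imwrite("pics/w6.png",cv2.vconcat([cv2.resize(a[150:480],(640,330)),t[150:400]]))
E
```

```text
12.425 [397.90985515  47.82990572  70.71467881] [ 3.14116914e+00 -1.70953578e-03  1.63680797e+00] 46.18362715734856 62.76592969894409 [-0.20583898 -0.25706095 -1.61994867]
```

View pics/w6.png

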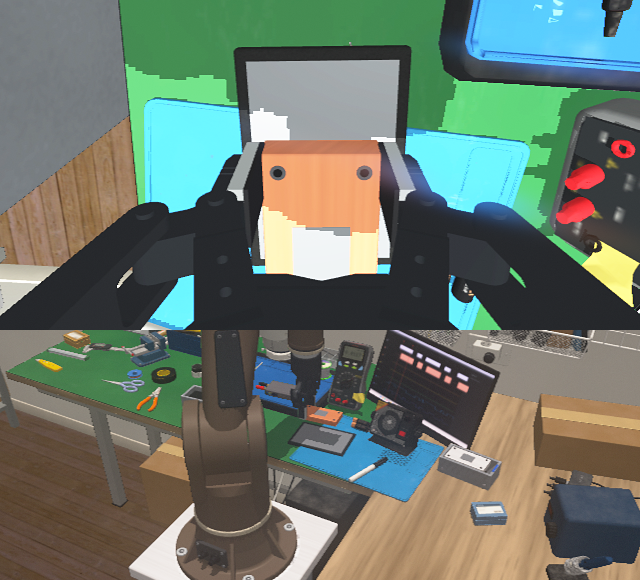

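The wrist view shows the pad's far outer corners at about (235,197) and (410,195) in full-image pixels. The plate is still held in the same place, with its top edge at row ~303.

```bash
python3 - <<'E'
from h import *
c={"mtx":np.array([[376.706,0,320.86],[0,376.706,235.53],[0,0,1]])};W=np.load("W6.npy")
q=ray(c,[(235,197.5),(410.5,195.5)],8,W);print(q.round(1),np.linalg.norm(q[1]-q[0]))
d=(q[1]-q[0])/np.linalg.norm(q[1]-q[0]);u=np.array([-d[1],d[0]]);m=q.mean(0)[:2]-75*u;print("pad",m.round(1),np.degrees(np.arctan2(d[1],d[0])))
for z in(83.8,71):print(ray(c,[(263,303),(382,303)],z,W).round(1).tolist())
E
```

```text
[[348.1  79.5   8. ]
 [445.1  87.1   8. ]] 97.31279957983853
pad [402.5   8.5] 4.484712803768575
[[375.1, 56.1, 83.8], [420.7, 59.1, 83.8]]
[[373.4, 49.2, 71.0], [423.4, 52.6, 71.0]]
```

Request:
play_rows(
  motion=[
    {"dp": [0.01, -0.02, -0.2], "grip": 30, "delta_rot": [0, 0, 0.06]},
    {"dp": [0, 0, -0.3], "grip": 30, "delta_rot": [0, 0, 0]},
    {"dp": [0, 0, -0.25], "grip": 30, "delta_rot": [0, 0, 0]},
    {"dp": [0, 0, -0.13], "grip": 30, "delta_rot": [0, 0, 0]},
    {"dp": [0, 0, -0.05], "grip": 30, "delta_rot": [0, 0, 0]},
    {"dp": [0, 0, 0], "grip": 30, "delta_rot": [0, 0, 0]},
    {"dp": [0, 0, 0], "grip": 30, "delta_rot": [0, 0, 0]},
  ],
)

```text
t: 13.4
tcp_pos: [398.8, 47.3, 14.5]
eef_rot: [3.141, -0.002, 1.648]
ft_force: [0.5, 0.4, -1.9]
width: 45.9
grip_force: 62.8
```

Request:
play_rows(
  motion=[
    {"dp": [0, 0, -0.02], "grip": 30, "delta_rot": [0, 0, 0]},
    {"dp": [0, 0, -0.02], "grip": 30, "delta_rot": [0, 0, 0]},
    {"dp": [0, 0, 0], "grip": 30, "delta_rot": [0, 0, 0]},
  ],
)

```text
t: 13.78
tcp_pos: [398.4, 47.2, 11.7]
eef_rot: [-3.141, -0.001, 1.648]
ft_force: [0.0, -0.8, -1.8]
width: 46.1
grip_force: 62.8
```

Request:
play_rows(
  motion=[
    {"dp": [0, 0, -0.02], "grip": 30, "delta_rot": [0, 0, 0]},
    {"dp": [0, 0, 0], "grip": 30, "delta_rot": [0, 0, 0]},
  ],
)

```text
t: 14.02
tcp_pos: [398.4, 47.2, 10.4]
eef_rot: [-3.141, -0.001, 1.648]
ft_force: [-0.4, 0.0, -1.6]
width: 46.0
grip_force: 62.8
```

Request:
play_rows(
  motion=[
    {"dp": [0, 0, -0.015], "grip": 30, "delta_rot": [0, 0, 0]},
    {"dp": [0, 0, 0], "grip": 30, "delta_rot": [0, 0, 0]},
  ],
)

```text
t: 14.28
tcp_pos: [398.4, 47.1, 9.8]
eef_rot: [-3.141, -0.002, 1.648]
ft_force: [-0.9, -0.6, 5.9]
width: 46.7
grip_force: 63.6
```

Request:
play_rows(
  motion=[
    {"dp": [0, 0, -0.015], "grip": 30, "delta_rot": [0, 0, 0]},
    {"dp": [0, 0, 0], "grip": 30, "delta_rot": [0, 0, 0]},
  ],
)

```text
t: 14.52
tcp_pos: [398.5, 47.1, 9.6]
eef_rot: [3.141, -0.002, 1.648]
ft_force: [-4.3, -1.4, 26.6]
width: 46.1
grip_force: 65.8
```

Request:
play_rows(
  motion=[
    {"dp": [0, 0, 0.013], "grip": 30, "delta_rot": [0, 0, 0]},
    {"dp": [0, 0, 0], "grip": 50, "delta_rot": [0, 0, 0]},
    {"dp": [0, 0, 0], "grip": 60, "delta_rot": [0, 0, 0]},
    {"dp": [0, 0, 0], "grip": 75, "delta_rot": [0, 0, 0]},
    {"dp": [0, 0, 0], "grip": 75, "delta_rot": [0, 0, 0]},
    {"dp": [0, 0, 0], "grip": 75, "delta_rot": [0, 0, 0]},
    {"dp": [0, 0, 0.2], "grip": 75, "delta_rot": [0, 0, 0]},
    {"dp": [0, 0, 0.5], "grip": 75, "delta_rot": [0, 0, 0]},
    {"dp": [0, 0, 0.7], "grip": 75, "delta_rot": [0, 0, 0]},
    {"dp": [0, 0, 0.7], "grip": 75, "delta_rot": [0, 0, 0]},
    {"dp": [0, 0, 0], "grip": 75, "delta_rot": [0, 0, 0]},
    {"dp": [0, 0, 0], "grip": 75, "delta_rot": [0, 0, 0]},
  ],
)

```text
t: 16.02
tcp_pos: [398.2, 47.4, 135.8]
eef_rot: [3.141, -0.002, 1.649]
ft_force: [-0.2, 0.1, 0.0]
width: 75.3
grip_force: 0.0
```

```bash
python3 - <<'E'
from h import *
s=manip.read_state();c=manip.camera("wrist");print(s['t'],s['tcp_pos'],s['width'],s['ft_force'])
W=T(s)@c["tool_from_camera"];h=cv2.cvtColor(c["image"],cv2.COLOR_RGB2HSV);H,S,V=h[...,0],h[...,1],h[...,2]
b=np.zeros(H.shape,bool);b[100:450,220:430]=1
print(rect(c,b&(H<30)&(S>50)&(V>100),22,W))
cv2.imwrite("pics/w7.png",c["image"][:,:,::-1])
E
```

```text
16.025 [398.20161916  47.42477777 135.75076101] 75.34144668247615 [-0.20443039  0.1475269   0.0113212 ]
(array([401.6,  10.1]), array([47.9, 98.5]), np.float32(94.37), array([321., 275.]))
```

View pics/w7.png

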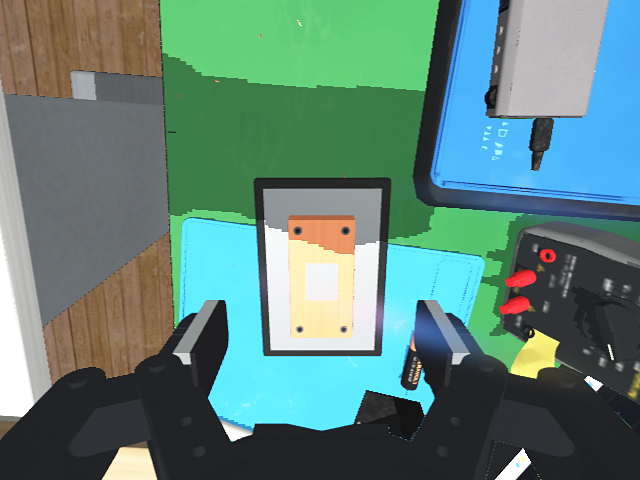

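The plate lies flat on the pad, rows 215..338 and columns 288..355. The pad spans rows 178..355 and columns 254..391, so the plate is centred to within about 2 mm, and the robot is clear of it.

```bash
python3 -c "
from bench import manip
print(manip.finish_job())"
```

```text
the job is handed in; nothing more can be done
None
```

I tipped the copper plate with a press at its blue-mark end, lifted it out by the raised end and laid it flat within about 2 mm of the pad's centre; the silver plate was not touched, and the job was handed in at about 16 s, with no verdict shown.

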